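Hang the lopsided pan back on the spring scale

ROBOT

A 6-joint arm with a two-finger parallel gripper is mounted at the origin on a cart in front of the work surface, level with it; the furniture and walls round the work are solid. World frame = base frame: x ahead of the robot, y to its left, z up, the work surface at z = 0. Lengths are in mm, angles in rad, forces in N, time in s.
With the tool pointing down it reaches from about 275 to 750 mm from the base axis. Payload 10.2 kg.
Tool frame: the origin (TCP) lies at the very end of the fingers, on their centre line; the grasp point (between the pads) lies 19 mm behind it; z points along the fingers, y is the direction in which the jaws open and shut (so a half turn about z gives the same grasp; the last joint's range is limited). The gripper opens to 85 mm and grips with 20 to 120 N. Pads are 22 mm wide; open, the fingers measure 114 mm over their backs; the gripper's body (76 mm by 85 mm) begins 54 mm behind the grasp point. The pads swing forward as they close: fully open they stand 13 mm farther back than shut.
Start: joints at [1.11, 0.313, 1.498, -0, 1.331, -0.223], TCP at [123.684, 510.229, 231.294] pointing down, gripper open.
Joint ranges: [-2.94, 2.94], [-0.97, 2.17], [0.19, 2.56], [-1.23, 4.37], [0.02, 3.11], [-2.88, 2.88]. Speed limits (rad/s): [2.39, 2.39, 3.01, 3.14, 3.14, 3.14].

INTERFACE

Orientations are given as a unit quaternion [w, x, y, z].
In Python, from rig import * gives the robot as it stands. The module is installed in compiled form; this text tells all that it offers.
- The arm moves only by the shell command python3 -m crank 'ROWS' [FORCE]. ROWS is a JSON object of lists of equal length, an entry for each row: "dp": the shift along the world's x, y, z in cm, a list of three; "delta_rot": the turn, a rotation vector about the world's x, y, z in degrees, a list of three; "claw": the closure in counts, from 0 (fully open) to 255 (shut). A call has 1 to 10 rows; each row shifts and turns the commanded pose from where the row before left it; what a row does not reach is not made up. A row lasts 1/10 s, in which the tool goes at most 50 mm and 8.59 degrees, less where a joint would pass 70% of its speed; a pose out of reach is approached as far as the arm can. A call is refused whole if a number of a shift passes 5 or a number of a turn 8.59, either way. A call with a gripper value outside its range is refused whole. The fingers move at their own pace and stop on an object; FORCE is the grip in N (left out, the last holds). Time passes only in rows, so rows that do not move let the fingers close. It gives the time, the measured TCP pose, the force and the opening at its end, in the units of the state.
- sense(): the state, without advancing time (a new reading comes with each control period).
- capture(name): name is "scene" or "top"; returns (picture, depth): 400x640x3 uint8, red, green, blue; 400x640 float32, mm along the optical axis (not along the pixel's ray), 0 where there is no reading.
- camera_model(name): a dict with "fx", "fy", "cx", "cy" (pixels), "dist_coeffs" ([k1, k2, p1, p2, k3] as OpenCV has them; the pictures are not rectified), "cam_to_world" (4x4, takes a point from camera to world coordinates). Camera axes: x right, y up, looking along -z (the intrinsics and any distortion apply to the point x, -y, -z); pixel columns grow to the right and rows downward; lengths in mm; the calibration is good to about 2 mm. A picture is of the moment at which its call begins. camera_model takes no time and is no camera call.
- finish_job(): hands the job in, once; it reports no verdict.
Trained networks look in the newest picture that a camera, given by its name, has taken for a name from the list of things; names that differ only in an ending like _2 or _b are one class to them, and where a whole thing is asked for, a point or a joint stands for the part that bears it (a point fixed in the world has none). Each returns a list of dicts, best first, with "p" (0 to 1); they miss things now and then, are a little off and sometimes report something else, mostly with a low value. They report only what shows in the picture. A call takes as long as a camera call.
- boxes_of(camera, target): "centre" ([column, row] in pixels, amid what is visible of it).
- masks_of(camera, target): "region" (400x640 bool, what is visible of it) and "centre" ([column, row] in pixels, amid what is visible of it).
- pinpoint(camera, target): "centre" ([column, row] in pixels: a listed point, or the origin of a listed thing).
The state is a dict: "time_s": time; "joints": joint angles; "dq": joint speeds; "tau": joint torques, N m; "eef_pos": TCP position; "ee_rot": TCP orientation; "force": force on the tool from outside, world axes, zero at the start; "wrist_torque": the same for the moment, N m; "grip_width": opening from 0.0 (shut) to 1.0 (fully open).
Only numpy, scipy, OpenCV 4.12 (cv2) and the standard library are available. Lean on these libraries where they do the work, as an engineer would, in place of code of your own. Each camera call takes 0.05 s, during which the arm holds its last target.

TASK

Hang the weighing pan by its wire hook over the crossbar of the kitchen spring scale and leave it hanging there, free. The pan is heavier on one side and its weight varies: let the weight come onto the spring slowly, leaned the way it will hang, and only let go once the scale carries all of it, so that the slide neither drops nor jumps and the pan does not swing. Leave the mug, the tin and the spice jar where they are.

Things in the scene. Friction and masses are not known exactly. Their poses are not given: they have to be found in the camera images.
- pan_grip (a point): Middle of the pan's grip: upright dark-wood tab on top of the wire hanger, 24 mm (pan x) by 12 mm thick (pan y) by 46 mm high, free on all sides; pinch it across its thickness, along pan y. 205 mm above the pan's underside, 25 mm behind (+x of) the dish's centre. Axes as the pan's.
- pan_hook (a point): Where the bar's middle lies when the hook is seated: 41 mm below pan_grip. Hook: two parallel 7 mm wires, 18 mm apart, bent to an upside-down U, 22 mm wide inside (along pan x), open downward; stem on the front (-x) side, upright down to 69 mm below this point, free lip on the +x side, ending 28 mm below this point. Axes as the pan's.
- pan: Steel dish 124 mm across, 30 mm high, with a one-sided wire hanger rising from its rear (+x) rim; 225 mm high in all. Origin: centre of underside. Unknown weight, 0.25 to 0.75 kg. Its centre of mass is 22 mm in front (-x) of the hook and 143 mm below: hanging free it leans 0.15 rad about its -y (grip toward -x, dish back to the column). Let go upright, it swings (over 0.6 rad/s is too much).
- bar_mid (a point): Middle of the scale's level steel bar, 10 mm thick, along this point's y, 52 mm free between the two side arms that carry it back (+x) to the white column (56 mm wide, 294 mm high, front 102 mm behind the bar). Free in front and below. Unloaded, 255 mm above the worktop. Bring the pan from the -x side, its x along this point's x, lip over the bar, then down.
- carriage (a joint): Travel in m of the scale's slide with arms and bar: 0 unloaded, grows downward, stop at 0.08. A 120 N/m spring carries the load (8.3 mm per newton), lightly damped: a load let go above, or pushed below, its resting depth makes it jump. Slide speeds over 0.055 m/s or travel over 0.072 harm it.
- mug: White mug, 84 mm across and 88 mm high, bystander. Origin at the centre of its underside.
- tin: Low round food tin, 75 mm across and 58 mm high, bystander. Origin at the centre of its underside.
- jar_a: Spice jar with a screw cap, 45 mm across and 106 mm high, the one near the middle of the worktop, bystander. Origin at the centre of its underside.

How it is judged (in metres and radians):
On the way, in this order (a step that is already met when the one before it is completed fails the run):
1. the pan is lifted clear of the worktop (height (world z) of pan above 0.04 m), for 0.1 s.
2. the hook is over the bar and the spring has begun to carry the pan (distance between pan_hook and bar_mid below 0.022 m and value of joint carriage above 0.008 m), for 0.1 s.
At the end, for the whole second after the job is handed in: The pan hangs by its hook on the scale's bar (seat point within 22 mm of the bar's middle and at most 6 mm above it), the spring carrying it (slide down over 12 mm, underside over 12 mm above the worktop), released and at rest (pan under 0.04 m/s, slide under 0.02 m/s) (distance between pan_hook and bar_mid below 0.022 m and z of pan_hook in the frame of bar_mid below 0.006 m and value of joint carriage above 0.012 m and height (world z) of pan above 0.012 m and linear speed of pan below 0.04 m/s and velocity of joint carriage between -0.02 and 0.02 m/s); the robot touches nothing.
It fails at once if the scale's slide moves faster than 0.055 m/s, down or up (velocity of joint carriage above 0.055 m/s or velocity of joint carriage below -0.055 m/s).
It fails at once if the slide is pressed down more than 72 mm (value of joint carriage above 0.072 m).
It fails at once if the pan pushes on the scale's bar with more than 16 N (contact force between pan and carriage above 16 N).
It fails at once if the pan swings (turns faster than 0.6 rad/s) while the scale carries it, or is tipped more than 35 degrees ((value of joint carriage above 0.008 m and angular speed of pan above 0.6 rad/s) or angle between pan's own z axis and vertical above 0.61 rad).
It fails at once if the mug, the tin or the spice jar is moved more than 25 mm (distance of any of mug, tin, jar_a from where it was at the start of the episode above 0.025 m).
It also fails if it takes over 64 s, if anything falls off the work surface, if the arm or the gripper's body presses on something with over 40 N, if the wrist force passes 120 N, or if a joint passes its speed limit or range.

## Working session

There is one attempt and no reset: what is moved stays moved. The work goes in short steps, Python scripts to look and compute and a shell command to move; the robot and the scene stay as the last step left them, time stands still between calls to the robot, and variables do not carry over. Pictures are saved under pics/ and viewed, and the job is handed in when it is done.

```bash
mkdir -p pics
cat > h.py <<'E'
from rig import *
import numpy as np, cv2
from scipy.spatial.transform import Rotation as R
def px2w(cam,uv,depth):
    m=camera_model(cam)
    K=np.array([[m['fx'],0,m['cx']],[0,m['fy'],m['cy']],[0,0,1.]])
    p=cv2.undistortPoints(np.array([[uv]],float),K,np.array(m['dist_coeffs'],float))[0,0]
    T=np.array(m['cam_to_world'])
    return (T@np.array([p[0]*depth,-p[1]*depth,-depth,1]))[:3]
def ray(cam,uv):
    T=np.array(camera_model(cam)['cam_to_world']); 
    a=T[:3,3]; d=px2w(cam,uv,1000.)-a; return a,d/np.linalg.norm(d)
def atz(cam,uv,z):
    a,d=ray(cam,uv); return a+d*(z-a[2])/d[2]
def proj(cam,P):
    m=camera_model(cam)
    K=np.array([[m['fx'],0,m['cx']],[0,m['fy'],m['cy']],[0,0,1.]])
    T=np.linalg.inv(np.array(m['cam_to_world'])); p=T[:3,:3]@np.array(P,float)+T[:3,3]
    return cv2.projectPoints(np.array([[p[0],-p[1],-p[2]]]),np.zeros(3),np.zeros(3),K,np.array(m['dist_coeffs'],float))[0].ravel()
def tri(u1,u2):
    a,d=ray('scene',u1); b,e=ray('top',u2)
    s=np.linalg.lstsq(np.stack([d,-e],1),b-a,rcond=None)[0]
    p,q=a+d*s[0],b+e*s[1]; return (p+q)/2,np.linalg.norm(p-q)
def save(cam,name):
    im,de=capture(cam); cv2.imwrite('pics/'+name,im[:,:,::-1]); return im,de
E
python3 - <<'E'
from h import *
np.set_printoptions(precision=1,suppress=True)
s=sense();print(s)
D={}
for c in('scene','top'):
    D[c]=save(c,c+'0.png'); np.save(c+'0.npy',D[c][1]); print(c,np.array(camera_model(c)['cam_to_world']))
res={}
for t in('pan_grip','pan_hook','pan','bar_mid','mug','tin','jar_a'):
    for c in('scene','top'):
        r=pinpoint(c,t); print(t,c,[(np.round(x['centre'],1).tolist(),round(x['p'],2)) for x in r[:3]])
        if r: res[t,c]=r[0]['centre']
    if (t,'scene') in res and (t,'top') in res: print(t,tri(res[t,'scene'],res[t,'top']))
E
```

```text
{'time_s': 0.0, 'joints': array([ 1.1,  0.3,  1.5, -0. ,  1.3, -0.2]), 'dq': array([-0., -0., -0., -0.,  0., -0.]), 'tau': array([ -0. , -41.2, -26. ,  -0. ,   0. ,   0. ]), 'eef_pos': array([123.6, 510. , 230.7]), 'ee_rot': array([-0. ,  0.1,  1. , -0. ]), 'force': array([ 0.6, -1. ,  0.8]), 'wrist_torque': array([ 0., -0.,  0.]), 'grip_width': 1.0020819047274017}
scene [[   0.7    0.4   -0.5   27.3]
 [  -0.7    0.5   -0.6 -644.4]
 [   0.     0.8    0.6  766.7]
 [   0.     0.     0.     1. ]]
top [[   0.     1.    -0.2  342.8]
 [  -1.     0.    -0.   -80.7]
 [  -0.     0.2    1.  1391.5]
 [   0.     0.     0.     1. ]]
pan_grip scene [([254.3, 139.2], 0.69), ([257.7, 154.4], 0.31)]
pan_grip top [([225.9, 199.0], 0.98)]
pan_grip (array([540.4, 185.9, 206.3]), np.float64(0.5257767676945739))
pan_hook scene [([258.8, 154.0], 0.87)]
pan_hook top [([225.1, 202.3], 0.92)]
pan_hook (array([546.1, 195.5, 153.7]), np.float64(15.045747762640184))
pan scene [([252.3, 207.1], 0.63)]
pan top [([235.8, 217.3], 0.81)]
pan (array([517.2, 200. , -14.7]), np.float64(0.1361412969715323))
bar_mid scene []
bar_mid top [([367.1, 211.2], 0.83)]
mug scene [([279.2, 253.9], 0.85)]
mug top [([292.4, 237.7], 0.83)]
mug (array([459.5,   9.8, -23.2]), np.float64(13.726768034605552))
tin scene [([377.6, 351.4], 0.76)]
tin top [([407.8, 243.5], 0.81)]
tin (array([ 438.6, -357.5,   -8.7]), np.float64(2.4234882403345055))
jar_a scene []
jar_a top [([295.8, 170.2], 0.66)]
```

View pics/scene0.png

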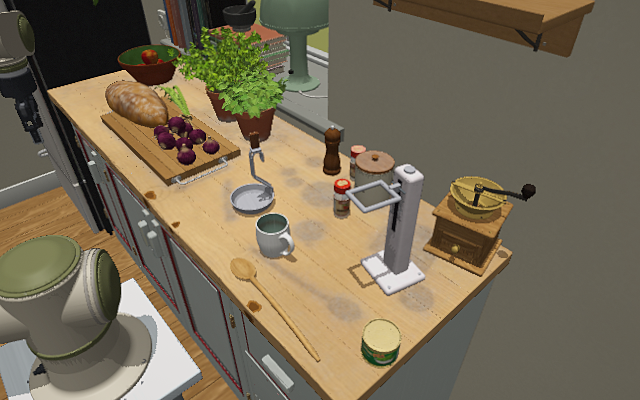

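View pics/top0.png

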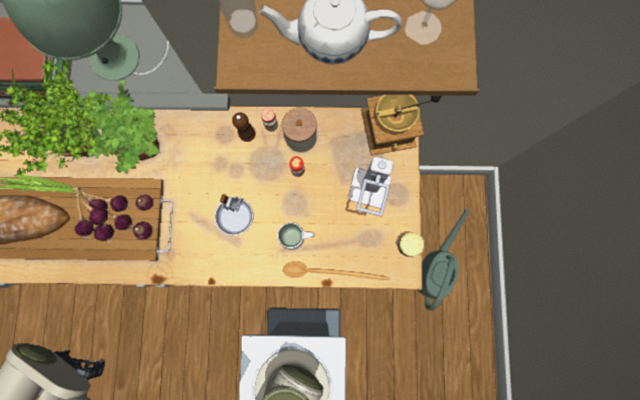

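The top view shows the pan dish near (234,215) with its grip at (225,199). The scale column top is near (382,163), and the bar is the low edge of the frame near (369,211). I'll zoom in on both.

Run:
```python
from h import *
a=cv2.imread('pics/top0.png');b=cv2.imread('pics/scene0.png')
f=lambda im,x,y,w,h,s:cv2.resize(im[y:y+h,x:x+w],None,fx=s,fy=s,interpolation=cv2.INTER_CUBIC)
cv2.imwrite('pics/z1.png',np.hstack([f(a,205,180,60,70,6),f(a,340,150,65,70,6)]))
cv2.imwrite('pics/z2.png',np.hstack([f(b,215,125,70,100,5),f(b,345,155,90,100,5)]))
np.set_printoptions(precision=0,suppress=True,linewidth=250)
d=np.load('top0.npy')
Z=lambda c,u,v,d: px2w(c,(u,v),d[v,u])
print('grip zone');
for v in range(190,212,2): print(v,[tuple(np.round(Z('top',u,v,d)).astype(int)) if d[v,u]>0 else 0 for u in range(219,245,3)])
print('bar zone');
for v in range(204,217,1): print(v,[tuple(np.round(Z('top',u,v,d)).astype(int)) if d[v,u]>0 else 0 for u in range(350,392,4)])
print('col zone');
for v in range(152,176,3): print(v,[tuple(np.round(Z('top',u,v,d)).astype(int)) if d[v,u]>0 else 0 for u in range(366,396,3)])
```

```text
grip zone
190 [(np.int64(606), np.int64(258), np.int64(-7)), (np.int64(605), np.int64(247), np.int64(-4)), (np.int64(604), np.int64(236), np.int64(2)), (np.int64(604), np.int64(226), np.int64(3)), (np.int64(605), np.int64(217), np.int64(-1)), (np.int64(605), np.int64(207), np.int64(0)), (np.int64(606), np.int64(198), np.int64(-2)), (np.int64(606), np.int64(188), np.int64(-2)), (np.int64(606), np.int64(178), np.int64(-1))]
192 [(np.int64(599), np.int64(257), np.int64(-3)), (np.int64(599), np.int64(247), np.int64(-6)), (np.int64(598), np.int64(236), np.int64(-1)), (np.int64(600), np.int64(228), np.int64(-9)), (np.int64(599), np.int64(217), np.int64(-3)), (np.int64(599), np.int64(207), np.int64(-3)), (np.int64(598), np.int64(196), np.int64(2)), (np.int64(599), np.int64(187), np.int64(2)), (np.int64(599), np.int64(177), np.int64(0))]
194 [(np.int64(590), np.int64(254), np.int64(5)), (np.int64(552), np.int64(194), np.int64(222)), (np.int64(591), np.int64(235), np.int64(3)), (np.int64(591), np.int64(226), np.int64(1)), (np.int64(592), np.int64(216), np.int64(-1)), (np.int64(592), np.int64(
[... 13413 characters left out ...]
nt64(-234), np.int64(289)), (np.int64(610), np.int64(-242), np.int64(285)), (np.int64(609), np.int64(-249), np.int64(289)), (np.int64(610), np.int64(-258), np.int64(285)), (np.int64(679), np.int64(-313), np.int64(-1))]
173 [(np.int64(629), np.int64(-208), np.int64(166)), (np.int64(612), np.int64(-208), np.int64(240)), (np.int64(608), np.int64(-214), np.int64(256)), (np.int64(607), np.int64(-222), np.int64(260)), (np.int64(604), np.int64(-228), np.int64(274)), (np.int64(603), np.int64(-235), np.int64(278)), (np.int64(602), np.int64(-242), np.int64(282)), (np.int64(601), np.int64(-249), np.int64(289)), (np.int64(668), np.int64(-303), np.int64(2)), (np.int64(670), np.int64(-314), np.int64(-6))]
```

```bash
sleep 1; ls pics
```

```text
scene0.png
top0.png
z1.png
z2.png
```

View pics/z1.png

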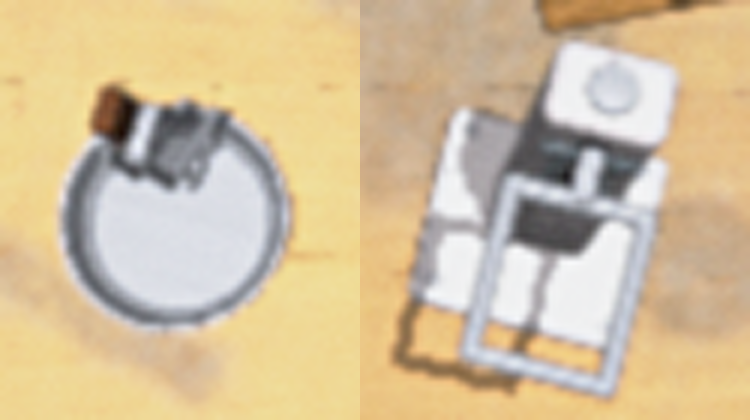

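View pics/z2.png

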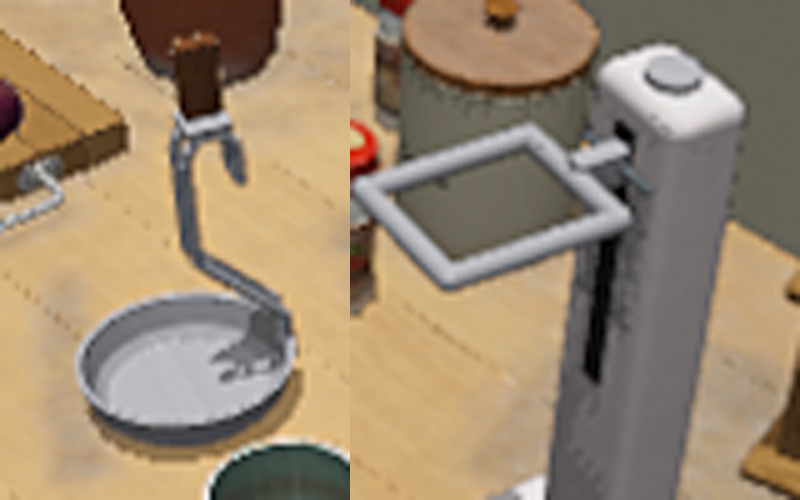

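```bash
cat >> h.py <<'E'
def cloud(c,d,u0,u1,v0,v1):
    m=camera_model(c);K=np.array([[m['fx'],0,m['cx']],[0,m['fy'],m['cy']],[0,0,1.]])
    U,V=np.meshgrid(np.arange(u0,u1),np.arange(v0,v1)); D=d[v0:v1,u0:u1].ravel()
    p=cv2.undistortPoints(np.stack([U.ravel(),V.ravel()],1).astype(float)[:,None],K,np.array(m['dist_coeffs'],float))[:,0]
    T=np.array(m['cam_to_world']); P=np.stack([p[:,0]*D,-p[:,1]*D,-D],1)@T[:3,:3].T+T[:3,3]
    return P[D>0],np.stack([U.ravel(),V.ravel()],1)[D>0]
E
python3 - <<'E'
from h import *
np.set_printoptions(precision=1,suppress=True,linewidth=200)
dt=np.load('top0.npy');ds=np.load('scene0.npy')
for c,d,b in(('top',dt,(205,265,185,240)),('scene',ds,(225,280,125,220))):
    P,_=cloud(c,d,*b)
    near=np.hypot(P[:,0]-530,P[:,1]-195)<100
    P=P[near]
    g=P[(P[:,2]>188)&(P[:,2]<232)&(np.hypot(P[:,0]-540,P[:,1]-188)<40)]
    print(c,'grip n',len(g),g.mean(0),g.min(0),g.max(0)); print(cv2.minAreaRect(g[:,:2].astype(np.float32)))
    print(np.polyfit(g[:,0],g[:,1],1))
    h=P[(P[:,2]>90)&(P[:,2]<180)]; print('hook',h.mean(0),h.min(0),h.max(0))
    r=P[(P[:,2]>22)&(P[:,2]<38)]
    A=np.c_[2*r[:,:2],np.ones(len(r))]; s=np.linalg.lstsq(A,(r[:,:2]**2).sum(1),rcond=None)[0]
    print('rim n',len(r),s[:2],np.sqrt(s[2]+s[0]**2+s[1]**2), r.min(0),r.max(0))
# bar
P,_=cloud('top',dt,345,395,160,220)
q=P[(P[:,2]>248)&(P[:,2]<268)&(P[:,1]<-170)&(P[:,1]>-250)&(P[:,0]<590)]
print('frame n',len(q)); print(cv2.minAreaRect(q[:,:2].astype(np.float32)), np.median(q[:,2]))
P,_=cloud('scene',ds,345,405,170,220)
q=P[(P[:,2]>235)&(P[:,2]<275)&(P[:,1]<-160)&(P[:,1]>-260)&(P[:,0]<588)&(P[:,0]>480)]
print('frame scene n',len(q)); print(cv2.minAreaRect(q[:,:2].astype(np.float32)), np.median(q[:,2]))
P,_=cloud('top',dt,360,400,150,180);q=P[(P[:,2]>275)&(P[:,2]<305)]
print('col',cv2.minAreaRect(q[:,:2].astype(np.float32)),np.median(q[:,2]))
# jar
P,_=cloud('top',dt,285,310,155,180);q=P[(P[:,2]>85)&(P[:,2]<120)];print('jar',q.mean(0),q.min(0),q.max(0))
P,_=cloud('top',dt,275,320,220,255);q=P[(P[:,2]>75)&(P[:,2]<100)];print('mug',q.mean(0),q.min(0),q.max(0))
E
```

```text
top grip n 60 [539.7 190.3 216.6] [529.6 184.3 192.6] [551.8 198.6 228.3]
((540.6234130859375, 192.1287078857422), (12.240240097045898, 23.593568801879883), 71.65087890625)
[ -0.2 295.7]
hook [533.4 190.  149.9] [521.4 176.3  90.2] [559.3 207.8 179.9]
rim n 184 [516.9 198.8] 58.21219327994967 [457.7 139.   22.3] [577.2 260.9  37.4]
scene grip n 128 [539.2 184.7 208.1] [528.  178.1 188.5] [552.2 195.  225.5]
((539.6527099609375, 184.7818603515625), (11.841064453125, 24.335790634155273), 64.8835220336914)
[ -0.3 338.8]
hook [534.  185.1 146.5] [520.7 170.8  91. ] [558.2 204.  179.6]
rim n 254 [516.6 193.7] 58.96196409430787 [456.3 132.3  22.1] [577.4 258.   37.6]
frame n 359
((545.2484741210938, -215.6519317626953), (71.54498291015625, 93.68380737304688), 76.16673278808594) 259.3555714074678
frame scene n 599
((543.1707153320312, -220.33360290527344), (71.8287124633789, 90.60917663574219), 75.16919708251953) 257.36293782109425
col ((622.2730712890625, -234.6997528076172), (55.50941848754883, 40.32204055786133), 76.53402709960938) 287.82310071735833
jar [671.4  -0.5 105.5] [651.2 -21.7  88.5] [694.2  20.9 112.5]
mug [452.4  -1.9  84.6] [414.5 -52.6  75.4] [492.8  52.8  93.2]
```

```bash
python3 - <<'E'
from h import *
s=sense();print(np.round(R.from_quat(np.roll(s['ee_rot'],-1)).as_matrix(),3))
E
python3 -m crank '{"dp":[[1,-1,3],[3,-2.3,3],[3.5,-2.7,2],[3.5,-2.7,1],[3.5,-2.7,0],[3.5,-2.7,0],[3.5,-2.7,0],[3.5,-2.7,0],[3.5,-2.7,0],[3.5,-2.7,0]],"delta_rot":[[0,0,0],[0,0,0],[0,0,0],[0,0,0],[0,0,0],[0,0,0],[0,0,0],[0,0,0],[0,0,0],[0,0,0]],"claw":[0,0,0,0,0,0,0,0,0,0]}' 50
```

```text
[[-0.972  0.236 -0.   ]
 [ 0.236  0.972  0.   ]
 [ 0.     0.    -1.   ]]
time_s: 1.8
eef_pos: [444.9, 259.8, 321.4]
ee_rot: [0.0, 0.119, 0.993, 0.0]
force: [0.1, 1.0, 1.1]
grip_width: 1.001
```

```bash
python3 -m crank '{"dp":[[3.5,-2.5,0],[3.5,-2.5,0],[1.8,-1.6,0],[0.7,-0.6,0],[0,0,-1.5],[0,0,0]],"delta_rot":[[0,0,-3],[0,0,-3],[0,0,0],[0,0,0],[0,0,0],[0,0,0]],"claw":[0,0,0,0,0,0]}'
python3 - <<'E'
from h import *
for c in('scene','top'): save(c,c+'1.png')
a=cv2.imread('pics/top1.png');b=cv2.imread('pics/scene1.png')
f=lambda im,x,y,w,h,s:cv2.resize(im[y:y+h,x:x+w],None,fx=s,fy=s,interpolation=cv2.INTER_CUBIC)
cv2.imwrite('pics/z3.png',np.hstack([f(a,190,160,80,100,5),f(b,205,75,80,100,5)]))
s=sense();T=R.from_quat(np.roll(s['ee_rot'],-1)).as_matrix();print(s['eef_pos'],T[:,1],proj('scene',s['eef_pos']),proj('top',s['eef_pos']))
for t in('pan_grip','pan'):
  for c in('scene','top'):print(t,c,pinpoint(c,t)[:2])
for g in((540,188.5,205),(540,191,205),(540,186,205)):print(g,proj('scene',g),proj('top',g))
E
```

```text
time_s: 2.4
eef_pos: [537.8, 189.6, 304.8]
ee_rot: [-0.002, 0.17, 0.985, -0.0]
force: [0.0, 0.2, -0.2]
grip_width: 1.002
[538.13165035 189.8933207  306.76138932] [3.34901637e-01 9.42253089e-01 9.60323220e-05] [248.7828796  102.85207683] [215.71992206 193.34416236]
pan_grip scene [{'centre': [253.0, 140.8], 'p': 0.58}]
pan_grip top [{'centre': [223.0, 201.7], 'p': 0.56}]
pan scene [{'centre': [251.3, 205.2], 'p': 0.66}, {'centre': [374.7, 350.5], 'p': 0.22}]
pan top [{'centre': [233.9, 215.0], 'p': 0.6}]
(540, 188.5, 205) [253.74483886 139.29287679] [225.00651324 199.27991816]
(540, 191, 205) [253.18785463 138.9258215 ] [224.11065939 199.26834882]
(540, 186, 205) [254.30333377 139.66093006] [225.90238573 199.29148746]
```

View pics/z3.png

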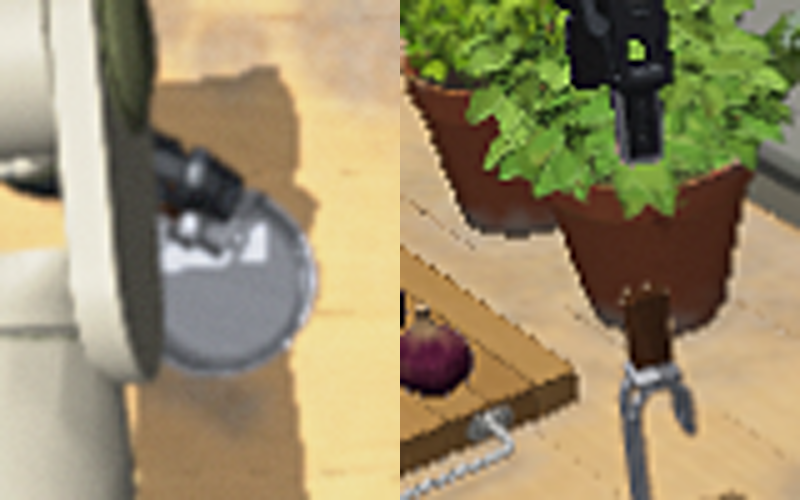

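The scene camera shows the fingers directly above the tab, which is at crop (648,325). Next I descend and grip.

```bash
python3 -m crank '{"dp":[[0.2,-0.1,-2.5],[0,0,-3],[0,0,-2.5],[0,0,-2],[0,0,-1.3],[0,0,0],[0,0,0]],"delta_rot":[[0,0,0],[0,0,0],[0,0,0],[0,0,0],[0,0,0],[0,0,0],[0,0,0]],"claw":[0,0,0,0,0,0,0]}'
python3 - <<'E'
from h import *
save('scene','scene2.png')
b=cv2.imread('pics/scene2.png')
f=lambda im,x,y,w,h,s:cv2.resize(im[y:y+h,x:x+w],None,fx=s,fy=s,interpolation=cv2.INTER_CUBIC)
cv2.imwrite('pics/z4.png',f(b,205,75,90,100,6))
print(sense()['eef_pos'])
E
```

```text
time_s: 3.4
eef_pos: [541.1, 188.4, 194.3]
ee_rot: [0.001, 0.17, 0.985, 0.0]
force: [1.5, 0.3, -0.2]
grip_width: 1.002
[541.19451809 188.35459439 194.57900309]
```

View pics/z4.png

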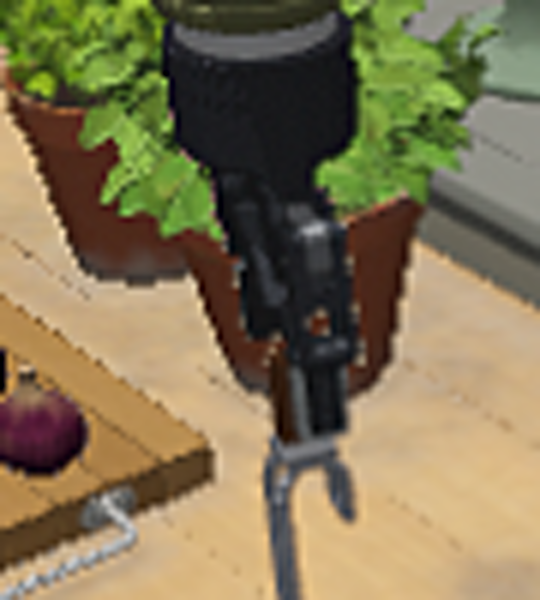

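```bash
python3 -m crank '{"dp":[[0,0,0.2],[0,0,0],[0,0,0],[0,0,0],[0,0,0],[0,0,0],[0,0,0],[0,0,0]],"delta_rot":[[0,0,0],[0,0,0],[0,0,0],[0,0,0],[0,0,0],[0,0,0],[0,0,0],[0,0,0]],"claw":[100,180,255,255,255,255,255,255]}' 60
python3 - <<'E'
from h import *
save('scene','scene3.png')
b=cv2.imread('pics/scene3.png')
f=lambda im,x,y,w,h,s:cv2.resize(im[y:y+h,x:x+w],None,fx=s,fy=s,interpolation=cv2.INTER_CUBIC)
cv2.imwrite('pics/z5.png',f(b,205,75,90,140,4))
s=sense();print(s['eef_pos'],s['force'],s['wrist_torque'],s['grip_width'])
E
```

```text
time_s: 4.25
eef_pos: [540.9, 188.2, 195.4]
ee_rot: [0.0, 0.17, 0.985, 0.0]
force: [1.0, -0.1, 0.6]
grip_width: 0.129
[540.84339291 188.25226628 195.39349917] [1.34306675 1.19924094 0.95145841] [ 0.07984012 -0.29619096 -0.01243026] 0.12853895731282955
```

View pics/z5.png

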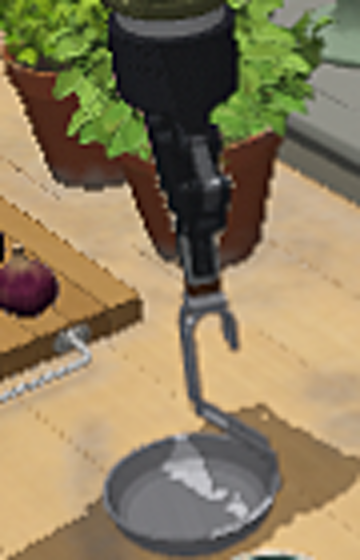

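```bash
python3 -m crank '{"dp":[[0,0,0.3],[0,0,0.6],[0,0,1.0],[0,0,1.5],[0,0,2.0],[0,0,2.5],[0,0,2.5],[0,0,2.0],[0,0,1.0],[0,0,0.4]],"delta_rot":[[0,0,0],[0,0,0],[0,0,0],[0,0,0],[0,0,0],[0,0,0],[0,0,0],[0,0,0],[0,0,0],[0,0,0]],"claw":[255,255,255,255,255,255,255,255,255,255]}'
python3 -m crank '{"dp":[[0,0,0],[0,0,0],[0,0,0]],"delta_rot":[[0,0,0],[0,0,0],[0,0,0]],"claw":[255,255,255]}'
python3 - <<'E'
from h import *
F=[]
for i in range(6):
    im,d=save('scene','scene4.png'); s=sense();F.append(np.r_[s['force'],s['wrist_torque']])
np.save('scene4.npy',d)
im,d=save('top','top4.png');np.save('top4.npy',d)
print(np.round(F,2),s['eef_pos'],s['grip_width'])
E
```

```text
time_s: 5.3
eef_pos: [540.7, 188.3, 334.3]
ee_rot: [0.001, 0.17, 0.985, 0.0]
force: [0.4, -0.5, -4.6]
grip_width: 0.133
time_s: 5.6
eef_pos: [540.5, 188.2, 332.3]
ee_rot: [-0.001, 0.17, 0.985, -0.0]
force: [-0.0, 0.3, -4.4]
grip_width: 0.129
[[-0.26  0.1  -4.06 -0.02 -0.03  0.06]
 [ 0.12  0.39 -5.1   0.01 -0.06  0.  ]
 [-0.42  0.42 -5.69 -0.02 -0.1   0.04]
 [ 0.61 -0.14 -4.51 -0.05 -0.07 -0.  ]
 [ 0.8  -0.25 -4.31 -0.03 -0.04  0.04]
 [ 0.54  0.2  -5.34 -0.01 -0.1  -0.04]] [540.67169238 188.2310061  333.18186566] 0.12538203562038633
```

View pics/scene4.png

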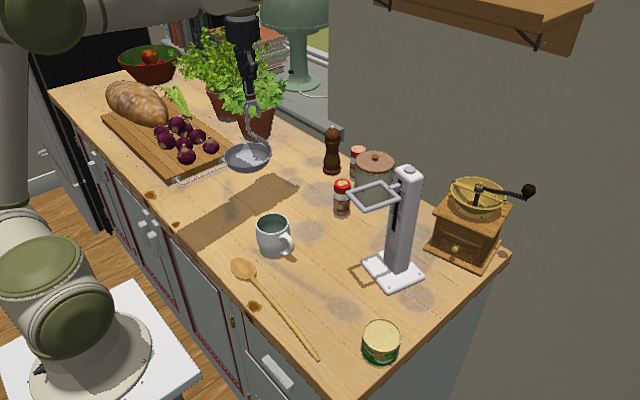

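```bash
cat >> h.py <<'E'
def rimfit(P,z0):
    # P near dish; find high rim
    r=P[(P[:,2]>z0+22)&(P[:,2]<z0+38)]
    A=np.c_[2*r[:,:2],np.ones(len(r))]; s=np.linalg.lstsq(A,(r[:,:2]**2).sum(1),rcond=None)[0]
    return len(r),s[:2],np.sqrt(s[2]+s[0]**2+s[1]**2)
E
python3 - <<'E'
from h import *
np.set_printoptions(precision=2,suppress=True,linewidth=200)
d=np.load('scene4.npy');P,_=cloud('scene',d,215,285,90,185)
P=P[np.hypot(P[:,0]-530,P[:,1]-192)<90]
for lo,hi in((130,150),(150,160),(160,170),(170,180),(180,200),(200,250),(250,300),(300,330)):
    q=P[(P[:,2]>lo)&(P[:,2]<hi)];print(lo,hi,len(q),q.mean(0),q.std(0))
print(rimfit(P,138))
q=P[(P[:,2]>130)&(P[:,2]<185)]
# dish floor plane
f=q[np.hypot(q[:,0]-517,q[:,1]-195)<45]; 
A=np.c_[f[:,:2]-[517,195],np.ones(len(f))]
s=np.linalg.lstsq(A,f[:,2],rcond=None)[0]
for k in range(5):
    e=f[:,2]-A@s; m=abs(e)<6; s=np.linalg.lstsq(A[m],f[m,2],rcond=None)[0]
print('floor',m.sum(),s, 'tilt deg',np.degrees(s[:2]))
E
```

```text
130 150 599 [524.   204.8  143.87] [26.54 27.02  2.59]
150 160 277 [522.78 201.4  155.25] [35.93 42.    2.89]
160 170 291 [519.35 196.01 164.38] [39.38 43.78  2.25]
170 180 9 [569.77 165.84 174.7 ] [1.99 5.95 2.9 ]
180 200 40 [564.59 172.64 191.17] [6.26 8.48 5.56]
200 250 93 [536.85 182.15 223.75] [11.11  8.7  13.99]
250 300 118 [533.61 183.08 279.49] [12.34  9.7  13.47]
300 330 136 [537.39 181.13 314.79] [7.71 6.74 7.89]
(296, array([517.73, 192.73]), np.float64(59.00735518675432))
floor 351 [ -0.    -0.   142.65] tilt deg [-0.05 -0.27]
```

The pan hangs upright in the grip and weighs about 5.2 N. Dish-to-grip yaw is about -20°, which matches the tool. Next I carry it to a point in front of the bar.

```bash
python3 -m crank '{"dp":[[-0.2,-0.8,0],[-0.5,-1.6,0],[-0.7,-2.6,0],[-0.9,-3.4,0],[-0.9,-3.4,0],[-0.9,-3.4,0],[-0.9,-3.4,0],[-0.9,-3.4,0],[-0.9,-3.4,0],[-0.9,-3.4,0]],"delta_rot":[[0,0,0],[0,0,0.5],[0,0,0.5],[0,0,0.7],[0,0,0.7],[0,0,0.7],[0,0,0.7],[0,0,0.7],[0,0,0.7],[0,0,0.8]],"claw":[255,255,255,255,255,255,255,255,255,255]}'
python3 -m crank '{"dp":[[-0.9,-3.2,0],[-0.9,-2.6,0],[-0.7,-1.8,0],[-0.4,-1,0],[-0.2,-0.3,0],[0,0,0],[0,0,0],[0,0,0],[0,0,0]],"delta_rot":[[0,0,0],[0,0,0],[0,0,0],[0,0,0],[0,0,0],[-0.7,-2.8,0],[-0.7,-2.8,0],[-0.6,-2.75,0],[0,0,0]],"claw":[255,255,255,255,255,255,255,255,255]}'
python3 - <<'E'
from h import *
F=[]
for c in('scene','top'):
    im,d=save(c,c+'5.png');np.save(c+'5.npy',d)
a=cv2.imread('pics/top5.png');b=cv2.imread('pics/scene5.png')
f=lambda im,x,y,w,h,s:cv2.resize(im[y:y+h,x:x+w],None,fx=s,fy=s,interpolation=cv2.INTER_CUBIC)
cv2.imwrite('pics/z6.png',np.hstack([f(a,320,150,90,130,4),f(b,310,110,100,130,4)]))
s=sense();T=R.from_quat(np.roll(s['ee_rot'],-1)).as_matrix();print(np.round(T,3),s['eef_pos'],s['force'])
print('hook est',s['eef_pos']+31.4*T[:,2])
for t in('pan_hook','bar_mid'):
  for c in('scene','top'):print(t,c,pinpoint(c,t)[:2])
E
```

```text
time_s: 6.95
eef_pos: [462.7, -101.4, 333.5]
ee_rot: [0.0, 0.118, 0.993, -0.0]
force: [0.3, -0.9, -4.1]
grip_width: 0.128
time_s: 7.85
eef_pos: [432.2, -187.8, 333.6]
ee_rot: [0.075, 0.118, 0.99, -0.009]
force: [-0.5, 0.6, -5.3]
grip_width: 0.127
[[-0.961  0.235  0.144]
 [ 0.233  0.972 -0.034]
 [-0.148  0.    -0.989]] [ 432.60704154 -188.26294553  333.43691771] [-0.03798959 -0.00605869 -4.07456402]
hook est [ 437.1323751  -189.342243    302.38347227]
pan_hook scene [{'centre': [321.5, 190.6], 'p': 0.8}]
pan_hook top []
bar_mid scene [{'centre': [357.9, 200.9], 'p': 0.64}]
bar_mid top [{'centre': [366.3, 208.9], 'p': 0.87}]
```

View pics/z6.png

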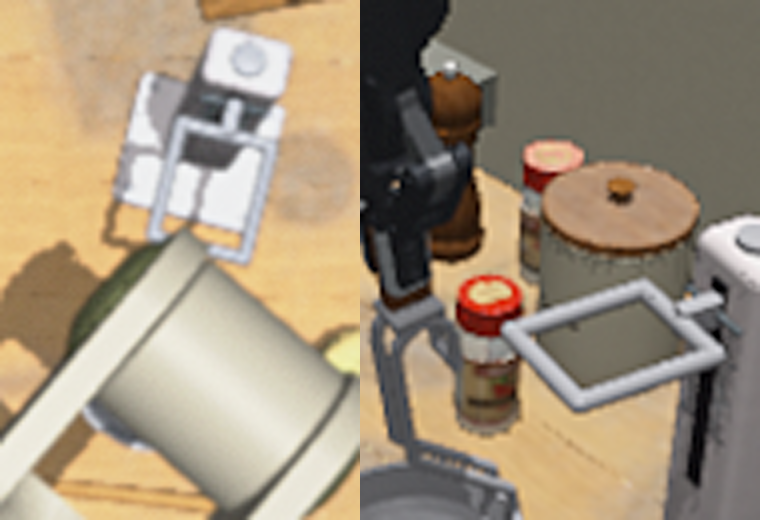

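Run:
```python
from h import *
np.set_printoptions(precision=1,suppress=True)
for uv in((357.9,200.9),(357,202),(348.7,193.7),(365,210)): print(uv,atz('scene',uv,255))
print('hook', atz('scene',(321.5,190.6),302.4), proj('scene',(437.1,-189.3,302.4)))
print('top',atz('top',(366.8,210),255), proj('scene',(504,-209,255)),proj('top',(504,-209,255)))
d=np.load('scene5.npy')
P,uv=cloud('scene',d,340,372,185,218)
q=P[(P[:,2]>240)&(P[:,2]<275)&(P[:,0]<520)&(P[:,0]>480)];
print(len(q)); c=np.polyfit(q[:,1],q[:,0],1);print(c,np.polyval(c,-209),np.degrees(np.arctan(c[0])),q.mean(0),q.min(0),q.max(0))
P,uv=cloud('scene',d,300,335,165,235)
for lo,hi in((265,275),(275,285),(285,295),(295,305),(305,315),(315,325)):
    g=P[(P[:,2]>lo)&(P[:,2]<hi)&(P[:,0]<480)&(P[:,0]>400)]
    if len(g): e=(g[:,:2]-[437.1,-189.3])@np.array([[.972,.233],[-.233,.972]]); print(lo,len(g),'x',e[:,0].min(),e[:,0].max(),'y',e[:,1].min(),e[:,1].max())
```

```text
(357.9, 200.9) [ 509.7 -210.9  255. ]
(357, 202) [ 506.  -212.2  255. ]
(348.7, 193.7) [ 512.5 -183.   255. ]
(365, 210) [ 500.  -238.9  255. ]
hook [ 437.7 -186.7  302.4] [322.2 191.4]
top [ 507.9 -200.1  255. ] [355.1 201.7] [370.2 211.5]
183
[  0.2 543.4] 505.299549729544 10.327604560137514 [ 504.  -216.1  256.8] [ 493.6 -248.   249.9] [ 519.5 -176.6  260.4]
265 29 x -12.81632717919291 -6.237276084116877 y -14.75092642217937 7.9043871978426825
275 57 x -14.347775361561661 20.620800296794584 y -14.089070558081588 8.988038641907863
285 50 x -15.976151113910475 19.957848899898575 y -14.794339245763997 8.225279059467445
295 58 x -16.750075686684912 17.77505347714901 y -15.040709769443515 9.304874517564022
305 80 x -14.355994185040418 15.719299032241521 y -15.030481623747294 10.342503792343017
315 89 x -15.016427841083818 11.247132928191935 y -14.223932941661838 3.987081063777342
```

```bash
python3 -m crank '{"dp":[[0.6,-0.2,0],[1.3,-0.4,0],[1.5,-0.4,0],[1.5,-0.4,0],[1.1,-0.3,0],[0.6,-0.2,0],[0,0,0],[0,0,0]],"delta_rot":[[0,0,0],[0,0,0],[0,0,0],[0,0,0],[0,0,0],[0,0,0],[0,0,0],[0,0,0]],"claw":[255,255,255,255,255,255,255,255]}'
python3 - <<'E'
from h import *
np.set_printoptions(precision=1,suppress=True)
im,d=save('scene','scene6.png');np.save('scene6.npy',d)
b=cv2.imread('pics/scene6.png')
f=lambda im,x,y,w,h,s:cv2.resize(im[y:y+h,x:x+w],None,fx=s,fy=s,interpolation=cv2.INTER_CUBIC)
cv2.imwrite('pics/z7.png',f(b,310,110,110,110,5))
s=sense();T=R.from_quat(np.roll(s['ee_rot'],-1)).as_matrix();h=s['eef_pos']+31.4*T[:,2]
print('hook est',h,proj('scene',h),s['force'])
P,uv=cloud('scene',d,330,385,150,225)
M=np.array([[.972,.233],[-.233,.972]])
for lo,hi in((240,250),(250,260),(260,265),(265,275),(275,285),(285,295),(295,305),(305,315),(315,325)):
    g=P[(P[:,2]>lo)&(P[:,2]<hi)&(P[:,0]<560)&(P[:,0]>460)]
    if len(g): e=(g[:,:2]-h[:2])@M; print(lo,len(g),'x',e[:,0].min(),e[:,0].max(),'y',e[:,1].min(),e[:,1].max())
E
```

```text
time_s: 8.95
eef_pos: [498.6, -207.7, 333.2]
ee_rot: [0.074, 0.118, 0.99, -0.009]
force: [-0.8, 1.2, -4.1]
grip_width: 0.13
hook est [ 503.1 -208.8  302.3] [355.9 181.7] [-0.5  0.9 -5.1]
240 32 x -8.24381738167893 -1.8553536822733707 y -15.157210116468168 7.954812826986127
250 241 x -9.685640330953166 50.459250917680755 y -37.82012626984202 33.668972771879695
260 21 x -11.840865829985422 30.216904123176146 y -33.64498893751198 29.864541847369743
265 31 x -12.73279426934114 -5.452337979002089 y -13.928396719392763 7.326873757138036
275 55 x -13.28437807029237 21.319530815118938 y -14.43325653433804 9.016561261158165
285 57 x -15.324833991329173 20.016820756957873 y -14.570065047394706 9.444962681670313
295 55 x -15.470466263885148 19.13876249548583 y -15.375074769968178 10.04945518734757
305 81 x -13.62520572736814 16.304764198741662 y -14.927383329888722 10.649851615734546
315 79 x -13.856179429930362 10.445910561567041 y -14.77399467734847 6.318534509033067
```

View pics/z7.png

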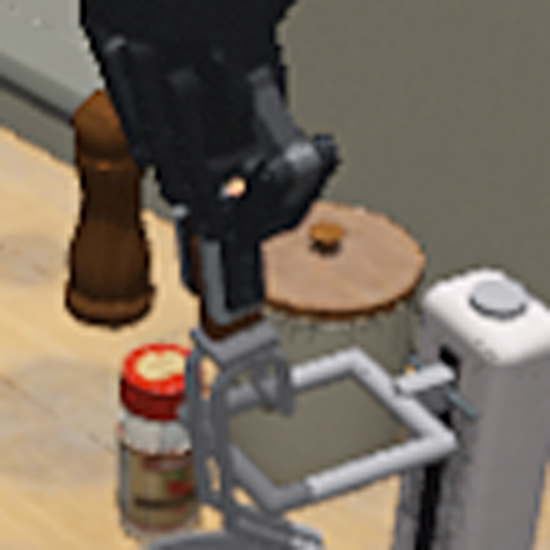

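Run:
```python
from h import *
np.set_printoptions(precision=1,suppress=True)
d=np.load('scene6.npy');P,uv=cloud('scene',d,330,385,150,225);h=np.array([503.1,-208.8])
M=np.array([[.972,.233],[-.233,.972]])
for D in(P,cloud('scene',np.load('scene5.npy'),330,385,150,225)[0],cloud('top',np.load('top0.npy'),345,395,190,220)[0]):
  e=np.c_[(D[:,:2]-h)@M,D[:,2]]
  for a,b in((-30,-17),(12,26),(-30,26)):
    g=e[(e[:,1]>a)&(e[:,1]<b)&(abs(e[:,2]-255)<10)&(abs(e[:,0])<18)]; print(len(g),g.mean(0),g.min(0),g.max(0),np.polyfit(g[:,1],g[:,0],1))
```

```text
33 [  1.9 -24.3 257.3] [ -3.3 -29.9 250.3] [ 17.9 -17.6 259.7] [ -0.5 -10.9]
3 [  0.8  24.8 255.2] [ -2.5  24.4 252.5] [  6.7  25.2 257.2] [-1.5 36.8]
116 [ -2.5 -10.  256.1] [-11.8 -29.9 245.1] [ 17.9  25.2 264.7] [-0.2 -4.2]
31 [  1.1 -24.1 256.8] [ -2.8 -29.9 250.4] [ 11.7 -17.7 260.3] [-0.2 -2.8]
32 [  2.8  19.1 256.8] [ -2.4  12.1 251.5] [ 16.1  25.7 259.7] [ 0.6 -8.6]
120 [  1.2  -2.5 257. ] [ -2.8 -29.9 250.4] [ 16.1  25.7 260.3] [0.  1.4]
32 [  5.5 -24.6 259.4] [ -4.4 -29.9 254. ] [ 17.4 -17.7 264. ] [ -0.8 -15.4]
19 [  0.9  19.4 259.1] [ -3.3  12.5 255.4] [  5.4  25.9 263.2] [-0.  1.]
95 [  2.3  -5.5 259.2] [ -4.4 -29.9 253.7] [ 17.4  25.9 264. ] [-0.1  1.7]
```

The lip hangs behind the bar and the stem is in front. Sideways the hook is aligned to about 1 mm, so I lower it, slowing before contact.

```bash
python3 -m crank '{"dp":[[0,0,-0.4],[0,0,-0.7],[0,0,-0.8],[0,0,-0.7],[0,0,-0.5],[0,0,-0.3],[0,0,-0.2],[0,0,-0.1],[0,0,0],[0,0,0]],"delta_rot":[[0,0,0],[0,0,0],[0,0,0],[0,0,0],[0,0,0],[0,0,0],[0,0,0],[0,0,0],[0,0,0],[0,0,0]],"claw":[255,255,255,255,255,255,255,255,255,255]}'
python3 - <<'E'
from h import *
np.set_printoptions(precision=1,suppress=True)
im,d=save('scene','scene7.png');np.save('scene7.npy',d)
b=cv2.imread('pics/scene7.png')
f=lambda im,x,y,w,h,s:cv2.resize(im[y:y+h,x:x+w],None,fx=s,fy=s,interpolation=cv2.INTER_CUBIC)
cv2.imwrite('pics/z8.png',f(b,310,130,110,110,5))
s=sense();T=R.from_quat(np.roll(s['ee_rot'],-1)).as_matrix();h=s['eef_pos']+31.4*T[:,2]
print('hook est',h,proj('scene',h),s['force'])
E
```

```text
time_s: 10.0
eef_pos: [498.8, -207.8, 296.5]
ee_rot: [0.075, 0.118, 0.99, -0.009]
force: [-0.5, 1.0, -4.8]
grip_width: 0.133
hook est [ 503.3 -208.9  265.5] [355.1 197.5] [ 0.2 -0.2 -5.5]
```

View pics/z8.png

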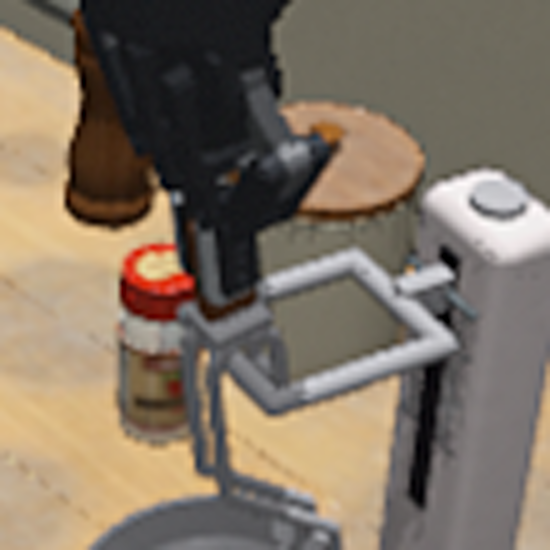

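```bash
python3 -m crank '{"dp":[[0,0,-0.1],[0,0,-0.15],[0,0,-0.15],[0,0,-0.15],[0,0,-0.15],[0,0,-0.15],[0,0,-0.15],[0,0,-0.15],[0,0,-0.15],[0,0,-0.1]],"delta_rot":[[0,0,0],[0,0,0],[0,0,0],[0,0,0],[0,0,0],[0,0,0],[0,0,0],[0,0,0],[0,0,0],[0,0,0]],"claw":[255,255,255,255,255,255,255,255,255,255]}'
python3 -m crank '{"dp":[[0,0,0],[0,0,0],[0,0,0],[0,0,0]],"delta_rot":[[0,0,0],[0,0,0],[0,0,0],[0,0,0]],"claw":[255,255,255,255]}'
cat > look.py <<'E'
from h import *
import sys
np.set_printoptions(precision=2,suppress=True)
F=[]
for i in range(6):
    im,d=capture('scene'); s=sense(); F.append(np.r_[s['force'],s['wrist_torque']])
n=sys.argv[1]; np.save('s%s.npy'%n,d)
f=lambda im,x,y,w,h,s:cv2.resize(im[y:y+h,x:x+w],None,fx=s,fy=s,interpolation=cv2.INTER_CUBIC)
cv2.imwrite('pics/L%s.png'%n,f(im[:,:,::-1],310,130,110,110,5))
T=R.from_quat(np.roll(s['ee_rot'],-1)).as_matrix();h=s['eef_pos']+31.4*T[:,2]
P,_=cloud('scene',d,345,400,190,235)
M=np.array([[.972,.233],[-.233,.972]]);e=np.c_[(P[:,:2]-[505,-211])@M,P[:,2]]
# arms (y offset +-31), x 15..80
for sgn in(-1,1):
    g=e[(abs(e[:,1]-sgn*31)<7)&(e[:,0]>20)&(e[:,0]<80)&(e[:,2]>150)]
    print('arm',sgn,len(g),np.median(g[:,2]))
print('t',s['time_s'],'hook',h,'F',np.mean(F,0))
E
python3 look.py 1
python3 - <<'E'
from h import *
for n in('scene5','scene7'):
  d=np.load(n+'.npy');P,_=cloud('scene',d,345,400,170,235)
  M=np.array([[.972,.233],[-.233,.972]]);e=np.c_[(P[:,:2]-[505,-211])@M,P[:,2]]
  for sgn in(-1,1):
    g=e[(abs(e[:,1]-sgn*31)<7)&(e[:,0]>20)&(e[:,0]<80)&(e[:,2]>150)]
    print('ref arm',sgn,len(g),np.median(g[:,2]))
E
```

```text
time_s: 11.05
eef_pos: [498.7, -207.8, 282.2]
ee_rot: [0.074, 0.118, 0.99, -0.009]
force: [-0.8, -0.2, -4.0]
grip_width: 0.128
time_s: 11.45
eef_pos: [498.7, -207.8, 282.4]
ee_rot: [0.074, 0.118, 0.99, -0.009]
force: [0.4, -0.2, -4.5]
grip_width: 0.124
arm -1 144 253.9416210014681
arm 1 15 250.0344973744045
t 11.75 hook [ 503.25 -208.87  251.26] F [-0.09 -0.32 -3.97  0.07  0.23 -0.01]
ref arm -1 143 257.3449882042882
ref arm 1 134 256.9235415119273
ref arm -1 143 257.12034869836276
ref arm 1 108 257.15048106073147
```

View pics/L1.png

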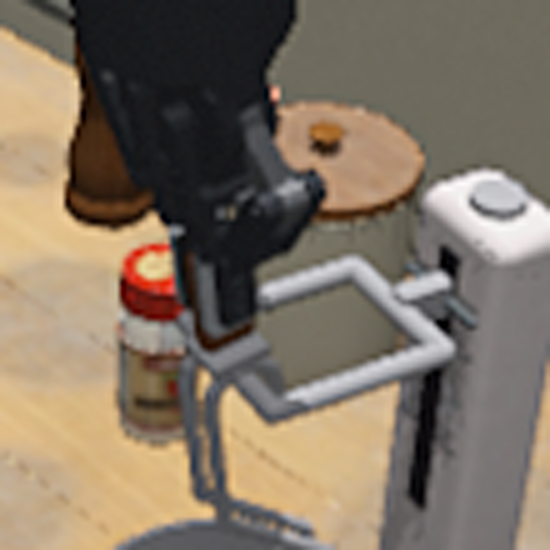

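The hook is seated on the bar and the slide has begun to move (arm height 257 → 254). I keep lowering slowly.

```bash
python3 -m crank '{"dp":[[0,0,-0.1],[0,0,-0.15],[0,0,-0.2],[0,0,-0.2],[0,0,-0.2],[0,0,-0.2],[0,0,-0.2],[0,0,-0.2],[0,0,-0.15],[0,0,-0.1]],"delta_rot":[[0,0,0],[0,0,0],[0,0,0],[0,0,0],[0,0,0],[0,0,0],[0,0,0],[0,0,0],[0,0,0],[0,0,0]],"claw":[255,255,255,255,255,255,255,255,255,255]}'
python3 -m crank '{"dp":[[0,0,0],[0,0,0],[0,0,0],[0,0,0]],"delta_rot":[[0,0,0],[0,0,0],[0,0,0],[0,0,0]],"claw":[255,255,255,255]}'
python3 look.py 2
```

```text
time_s: 12.75
eef_pos: [498.7, -207.8, 265.3]
ee_rot: [0.074, 0.118, 0.99, -0.009]
force: [0.3, 0.8, -1.5]
grip_width: 0.13
time_s: 13.15
eef_pos: [498.7, -207.8, 265.4]
ee_rot: [0.074, 0.118, 0.99, -0.009]
force: [-0.4, -0.1, -2.4]
grip_width: 0.132
arm -1 145 237.18405255621985
arm 1 95 236.78161616391947
t 13.45 hook [ 503.26 -208.88  234.27] F [ 0.05  0.2  -2.51  0.04  0.16 -0.01]
```

View pics/L2.png

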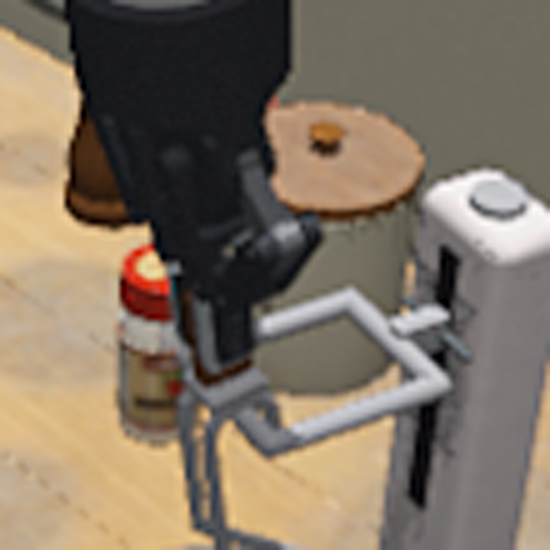

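```bash
python3 -m crank '{"dp":[[0,0,-0.1],[0,0,-0.15],[0,0,-0.2],[0,0,-0.2],[0,0,-0.2],[0,0,-0.2],[0,0,-0.2],[0,0,-0.2],[0,0,-0.15],[0,0,-0.1]],"delta_rot":[[0,0,0],[0,0,0],[0,0,0],[0,0,0],[0,0,0],[0,0,0],[0,0,0],[0,0,0],[0,0,0],[0,0,0]],"claw":[255,255,255,255,255,255,255,255,255,255]}'
python3 -m crank '{"dp":[[0,0,0],[0,0,0],[0,0,0],[0,0,0]],"delta_rot":[[0,0,0],[0,0,0],[0,0,0],[0,0,0]],"claw":[255,255,255,255]}'
sed -i 's/range(6)/range(24)/' look.py
python3 look.py 3
```

```text
time_s: 14.45
eef_pos: [498.7, -207.8, 248.3]
ee_rot: [0.074, 0.118, 0.99, -0.009]
force: [-0.7, 0.4, -0.3]
grip_width: 0.126
time_s: 14.85
eef_pos: [498.7, -207.8, 248.4]
ee_rot: [0.074, 0.118, 0.99, -0.009]
force: [-0.7, 0.4, -0.5]
grip_width: 0.133
arm -1 145 220.05466918114632
arm 1 101 219.5214586289892
t 16.05 hook [ 503.24 -208.88  217.25] F [-0.06 -0.04 -0.25  0.03  0.11 -0.02]
```

View pics/L3.png

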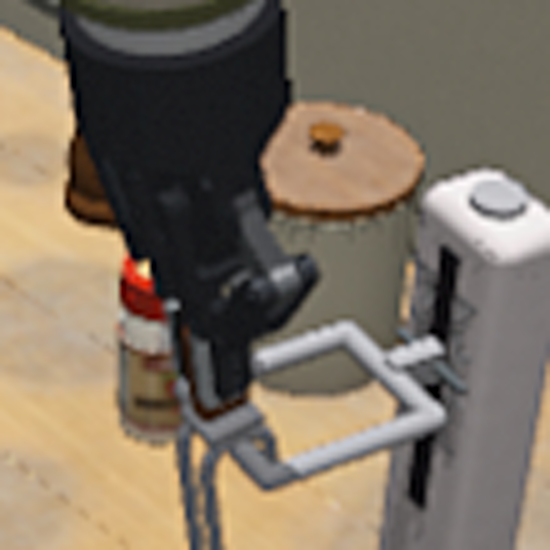

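```bash
python3 -m crank '{"dp":[[0,0,-0.05],[0,0,-0.1],[0,0,-0.05],[0,0,0],[0,0,0],[0,0,0],[0,0,0],[0,0,0]],"delta_rot":[[0,0,0],[0,0,0],[0,0,0],[0,0,0],[0,0,0],[0,0,0],[0,0,0],[0,0,0]],"claw":[255,255,255,255,255,255,255,255]}' 20
sed -i 's/range(24)/range(40)/' look.py
python3 look.py 4
```

```text
time_s: 16.85
eef_pos: [498.7, -207.8, 246.3]
ee_rot: [0.074, 0.118, 0.99, -0.009]
force: [-0.0, 0.2, 0.7]
grip_width: 0.124
arm -1 144 217.94610070180408
arm 1 98 217.79001818937712
t 18.85 hook [ 503.25 -208.86  215.25] F [-0.12 -0.07 -0.   -0.    0.08  0.  ]
```

```bash
python3 -m crank '{"dp":[[0,0,0],[0,0,0],[0,0,0],[0,0,0],[0,0,0],[0,0,0],[0,0,0],[0,0,0],[0,0,0],[0,0,0]],"delta_rot":[[0,0,0],[0,0,0],[0,0,0],[0,0,0],[0,0,0],[0,0,0],[0,0,0],[0,0,0],[0,0,0],[0,0,0]],"claw":[232,228,226,224,222,220,218,216,214,212]}' 20
sed -i 's/range(40)/range(6)/' look.py; python3 look.py 5
```

```text
time_s: 19.85
eef_pos: [498.7, -207.8, 246.3]
ee_rot: [0.074, 0.118, 0.99, -0.009]
force: [0.3, -0.4, -0.8]
grip_width: 0.168
arm -1 140 218.33622592249782
arm 1 104 218.10306085965254
t 20.15 hook [ 503.24 -208.88  215.25] F [-0.09  0.31  0.12 -0.    0.06  0.01]
```

View pics/L5.png

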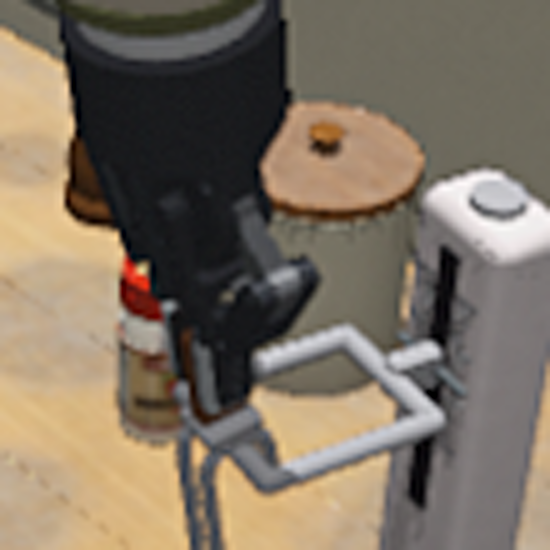

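The grip has opened past the tab's thickness and the slide stayed put. I open wider, then withdraw along the tool axis.

```bash
python3 -m crank '{"dp":[[0,0,0],[0,0,0],[0,0,0],[0,0,0],[0,0,0],[0,0,0],[0,0,0],[0,0,0],[0,0,0],[0,0,0]],"delta_rot":[[0,0,0],[0,0,0],[0,0,0],[0,0,0],[0,0,0],[0,0,0],[0,0,0],[0,0,0],[0,0,0],[0,0,0]],"claw":[205,195,185,175,165,155,145,135,125,115]}'
python3 look.py 6
```

```text
time_s: 21.15
eef_pos: [498.7, -207.8, 246.3]
ee_rot: [0.074, 0.118, 0.99, -0.009]
force: [-0.3, -0.4, 0.3]
grip_width: 0.547
arm -1 138 218.48090664124874
arm 1 51 217.97427099658842
t 21.45 hook [ 503.26 -208.85  215.26] F [-0.46 -0.39  0.19  0.    0.07  0.02]
```

View pics/L6.png

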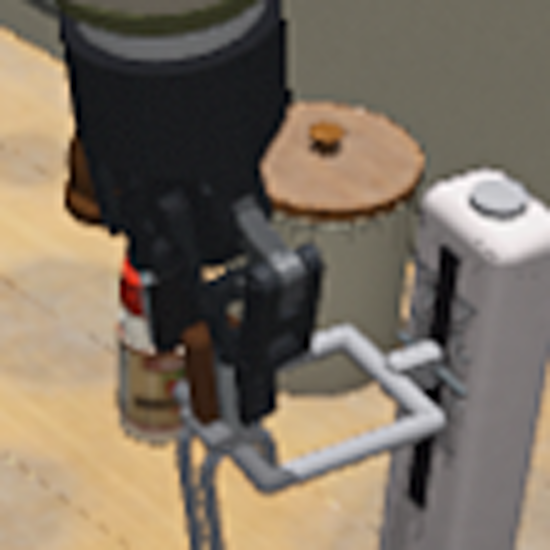

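```bash
python3 -m crank '{"dp":[[-0.07,0.02,0.5],[-0.15,0.03,1],[-0.15,0.03,1],[-0.22,0.05,1.5],[-0.22,0.05,1.5],[-0.3,0.07,2],[-0.3,0.07,2],[-0.3,0.07,2],[-0.2,0.05,1],[0,0,0]],"delta_rot":[[0,0,0],[0,0,0],[0,0,0],[0,0,0],[0,0,0],[0,0,0],[0,0,0],[0,0,0],[0,0,0],[0,0,0]],"claw":[115,115,115,115,115,115,115,115,115,115]}'
python3 -m crank '{"dp":[[-2,0.5,0],[-3,0.7,0],[-3,0.7,0],[-2,0.5,0],[0,0,0],[0,0,0]],"delta_rot":[[0,0,0],[0,0,0],[0,0,0],[0,0,0],[0,0,0],[0,0,0]],"claw":[115,115,115,115,115,115]}'
python3 look.py 7
python3 - <<'E'
from h import *
for i in range(10): capture('scene')
im,d=save('scene','end.png'); np.save('end.npy',d)
P0=np.load('s7.npy'); print('depth change',np.abs(P0-d)[130:260,320:400].mean())
for t in('pan_hook','bar_mid','pan','mug','tin'): print(t,pinpoint('scene',t)[:1])
E
```

```text
time_s: 22.45
eef_pos: [479.6, -203.5, 372.9]
ee_rot: [0.076, 0.118, 0.99, -0.009]
force: [0.5, -0.7, -0.0]
grip_width: 0.55
time_s: 23.05
eef_pos: [379.7, -179.4, 370.9]
ee_rot: [0.074, 0.119, 0.99, -0.009]
force: [0.2, -0.9, 1.5]
grip_width: 0.553
arm -1 141 218.17259825788597
arm 1 109 218.33825934943206
t 23.35 hook [ 384.49 -180.5   339.9 ] F [-0.1  -0.08 -0.06  0.02  0.08 -0.01]
depth change 11.108106
pan_hook [{'centre': [356.0, 220.5], 'p': 0.61}]
bar_mid [{'centre': [355.6, 220.4], 'p': 0.66}]
pan [{'centre': [353.9, 277.1], 'p': 0.58}]
mug [{'centre': [280.4, 253.8], 'p': 0.9}]
tin [{'centre': [377.5, 348.1], 'p': 0.79}]
```

View pics/end.png

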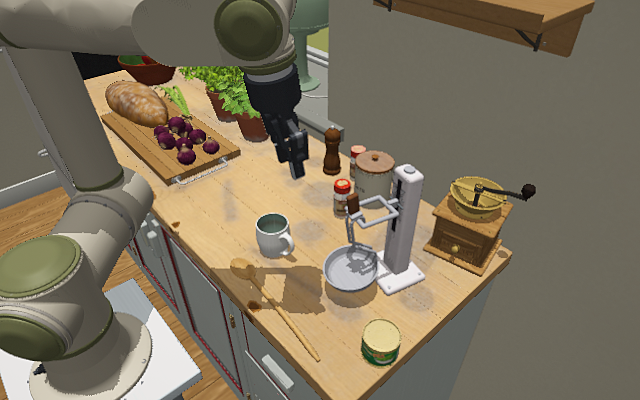

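View pics/L7.png

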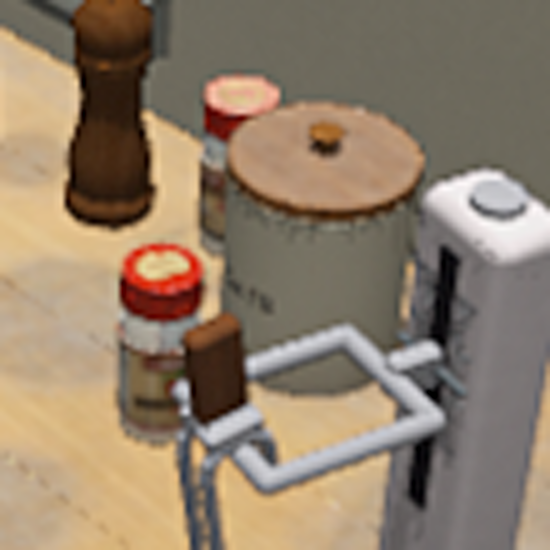

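The pan hangs by its hook with the grip tab at crop (215,365), and the arm is clear. The depth-change number was odd, so I check the image for motion.

Run:
```python
from h import *
I=[]
for i in range(12): I.append(capture('scene'))
g=[x[0][130:310,310:410].astype(float).mean(2) for x in I]
print([round(np.abs(x-g[0]).max(),1) for x in g],[round(float(np.median(np.abs(x[1]-I[0][1])[130:310,310:410])),1) for x in I])
for x in I[::5]: 
    P,_=cloud('scene',x[1],320,385,230,305);q=P[(P[:,2]>20)&(P[:,2]<90)]
    q=q[np.hypot(q[:,0]-500,q[:,1]+200)<85]; print(len(q),q.mean(0),q[:,2].min())
```

```text
[np.float64(0.0), np.float64(5.3), np.float64(4.3), np.float64(5.0), np.float64(4.7), np.float64(4.7), np.float64(4.7), np.float64(4.7), np.float64(5.3), np.float64(4.0), np.float64(4.7), np.float64(4.0)] [0.0, 1.9, 1.9, 1.9, 1.9, 1.9, 1.9, 1.9, 1.9, 1.9, 1.9, 1.9]
2010 [ 507.76494627 -204.46744672   61.86869482] 45.80798293241196
2004 [ 507.78220824 -204.40935693   61.81906571] 44.56188362609396
2007 [ 507.84331786 -204.38414716   61.79481914] 46.260725038808346
```

The pan is at rest, with only image noise between frames. I hand the job in.

```bash
python3 -c "
from rig import *
print(finish_job())"
```

```text
the job is handed in; nothing more can be done
None
```

The pan is hanging free by its hook on the scale's bar, and the job is handed in at about 24 s of the 64 s allowed. `finish_job()` gives no verdict, so what follows is my own checks.

I pinched the wooden tab and lifted the pan, which weighs about 4.8 N. I leaned it 0.15 rad, brought the lip over the bar and lowered it at no more than 20 mm/s. When the vertical wrist force averaged 0.0 N, I opened the fingers slowly and withdrew.

- **Slide depth:** it is down about 39 mm by the depth camera, and moved less than 1 mm on release and withdrawal.
- **Hook on the bar:** the network put the hook and the bar's middle within 1 px of each other in the scene view.
- **At rest:** a last series of pictures showed only image noise, with the dish about 45 mm or more above the worktop.
- **Robot:** clear of everything, with no contact force.
- **Mug, tin and spice jar:** the mug and tin showed within about 3 px of their starting pixels. The jar was checked by eye only, because the network did not find it in the scene view at the start.

Two readings disagreed. One depth comparison gave an 11 mm mean change, but later pictures showed no motion, so I put it down to noise at object edges. The two cameras differed by about 4–5 mm sideways, well inside the hook's play.

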